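# Pick up the ring stack on the catch pin

## Robot

A 6-joint arm with a two-finger parallel gripper is mounted at the origin on a cart in front of the work surface, level with it; the furniture and walls round the work are solid. World frame = base frame: x ahead of the robot, y to its left, z up, the work surface at z = 0. Lengths are in m, angles in degrees, forces in N, time in s.
With the tool pointing down it reaches from about 0.275 to 0.725 m from the base axis. Payload 5.6 kg.
Tool frame: the origin (TCP) lies at the very end of the fingers, on their centre line; the grasp point (between the pads) lies 19 mm behind it; z points along the fingers, y is the line along which they close (so a half turn about z gives the same grasp; the last joint's range is limited). The gripper opens to 85 mm and grips with 20 to 120 N. Pads are 22 mm wide; open, the fingers measure 114 mm over their backs; the gripper's body (76 mm by 85 mm) begins 54 mm behind the grasp point. The pads swing forward as they close: fully open they stand 13 mm farther back than shut.
Start: joints at [-53.251, 14.616, 6.199, 0, -81.583, -16.306], TCP at [0.192, -0.515, 0.231] pointing down, gripper open.
Joint ranges: [-168.99, 168.99], [-69.2, 112.95], [-62.41, 85.93], [-164.36, 98.24], [-168.68, -3.75], [-174.98, 174.98]. Speed limits (degrees/s): [147.25, 147.25, 180, 180, 180, 180].

## Interface

Orientations are given as a 3x3 rotation matrix whose columns are the frame's x, y, z axes.
In Python, from cell import readout, read_camera, job gives the robot as it stands.
- The arm moves only by the tool arm_command, never from a script. Its argument "rows" is a list that holds one entry, the list of rows, each a list of 6 numbers: the shift along the world's x, y, z in m, then the turn, a rotation vector about the world's x, y, z in degrees. In form: [[[tx, ty, tz, rx, ry, rz], ...]]. A call has 1 to 20 rows; each row shifts and turns the commanded pose from where the row before left it; what a row does not reach is not made up. A row lasts 1/10 s, in which the tool goes at most 50 mm and 8.59 degrees, less where a joint would pass 70% of its speed; a pose out of reach is approached as far as the arm can. A call with a gripper value outside its range is refused whole. "gripper" is the opening, from -1 (shut) to 1 (fully open), set as the call begins (left out, the last holds). The fingers move at their own pace and stop on an object; "squeeze" is the grip in N (left out, the last holds). Time passes only in rows, so rows that do not move let the fingers close. It gives the time, the measured TCP pose, the force, the opening and the grip force at its end, in the units of the state.
- readout.state(): the state, without advancing time (a new reading comes with each control period).
- read_camera(name): name is "side" or "top" or "wrist"; returns a dict with "img" (384x512x3 uint8, blue, green, red), "range_z" (384x512 float32, m along the optical axis (not along the pixel's ray), 0 where there is no reading), "vertical_fov" (degrees; the focal length in pixels is half the picture's height over the tangent of half this angle, whatever the lens; pixels are square), "cx", "cy" (the principal point, pixels), "view" (4x4, takes a point from world to camera coordinates). Camera axes: x right, y down, z forward; pixel columns grow to the right and rows downward; lengths in m; the calibration is good to about 2 mm. A picture is of the moment at which its call begins.
- job.hand_in(): hands the job in; it is judged then, once.
The state is a dict: "clock": time; "qpos": joint angles; "qvel": joint speeds; "tau": joint torques, N m; "eef_pos": TCP position; "tcp_rot": TCP orientation; "wrist_force": force on the tool from outside, world axes, zero at the start; "torque": the same for the moment, N m; "opening": finger opening in m; "grasp_force": force on a finger pad.
Only numpy, scipy, OpenCV 4.12 (cv2) and the standard library are available. Lean on these libraries where they do the work, as an engineer would, in place of code of your own. Each camera call takes 0.05 s, during which the arm holds its last target. There are 200 camera calls.

## Task

Take the pick-up pin out of its stand and push it gently down through all three wooden rings in the holder, until its collar sits firmly on the top ring and its spring catches have come out underneath. Lift the three rings off together on the pin and put the loaded pin back upright in the middle of its stand, leaving the things standing round about where they are.

Things in the scene. Friction and masses are not known exactly. Their poses are not given: they have to be found in the camera images.
- pin: steel pick-up pin, about 0.17 kg, standing in the stand at the start. Origin: centre of the underside of its round collar (42 mm across, 4 mm thick), z up along the pin. Above the collar a 16 mm neck and the handle; below it a 12 mm round shaft, tapering from 44 mm below the origin to a 3 mm point 58 mm below.
- pin_handle (a point): middle of the pin's black handle, a 24 x 24 mm square block, 42 mm tall, flats square to the pin's x and y; 55 mm above the collar's underside.
- pin_catches (a point): point on the pin's axis level with the upper ends of its two spring catches, 26.5 mm below the collar's underside. The catches flare upward and outward like barbs along pin x, 24 mm across here, hinged 23.5 mm lower. They fold as they are pushed down through a hole (about 2 to 6 N of push), spring out once past it, and then carry what lies above them.
- stand: fixed brown wooden block, 64 x 64 mm, 66 mm high (80 mm square foot plate), with a 34 mm square well through it. Origin at the centre of its underside, z up. The pin hangs in the well with its collar, or its lowest ring, on the block's top.
- holder: fixed square plywood box open at the top, 70 x 70 mm outside, 54 x 54 mm inside, 94 mm high (86 mm square foot plate), holding the three rings. Origin at the centre of its underside on the worktop, z up.
- holder_floor (a point): where the top of the holder's loose floor is at the start, 72 mm above the worktop; the rings lie on it. It has a 34 mm square opening, with room for the pin below. Stiff by friction, it sinks under about 5 N of push and stays down, until it meets a hard stop after 2 to 28 mm: where differs from case to case and cannot be seen. (This point stays fixed.)
- ring_1: lowest of three equal light wooden rings, 50 mm outside, 15 mm hole, 8 mm thick, about 40 g, loose on one another in the holder (up to 2 mm off-centre). Origin at the centre of its underside, z along its axis.
- ring_2: middle ring, as ring_1.
- ring_3: top ring, as ring_1; its top is 96 mm above the worktop at the start. Pushing the pin on the rings in the holder with more than 30 N damages them.
- block_10: bystander: taped block standing upright, 31 x 29 x 82 mm, origin at the centre of its underside.
- black_pot: bystander: small black pot, 81 mm across, 55 mm high, origin at the centre of its underside.
- spring_clamp_1: bystander: red and silver spring clamp lying flat, 52 x 107 x 20 mm, origin at the centre of its underside.
Not all that is in view belongs to the job. Leave any orange look-alike of the ring_3 alone. Leave any green or pink look-alike of the pin alone.

How it is judged:
By the outcome, as a careful person would: the job done as asked, in the order asked, and still so for the second after the job is handed in, with the robot touching nothing.
It also fails if it takes over 59 s, if anything falls off the work surface, if the arm or the gripper's body presses on something with over 40 N, if the wrist force passes 120 N, or if a joint passes its speed limit or range.

## Working session

There is one attempt and no reset: what is moved stays moved. The work goes in short steps, Python scripts to look and compute and a tool call to move; the robot and the scene stay as the last step left them, time stands still between calls to the robot, and variables do not carry over. Pictures are saved under pics/ and viewed, at most 10 in all, crops included, and the job is handed in when it is done.

Besides the shell and the picture viewer there is one more tool, called after "Call:" as name(argument=value, ...) on one line, values as JSON. arm_command: Moves the arm, as the interface text tells. Its arguments: {"type":"object","properties":{"rows":{"type":"array","items":{"type":"array","items":{"type":"array","items":{"type":"number"}}}},"gripper":{"type":"number"},"squeeze":{"type":"number"}},"required":["rows"]}

```bash
ls; mkdir -p pics
cat > h.py <<'E'
import numpy as np, cv2
from cell import readout, read_camera, job
def cam(n):
    c=read_camera(n); c['f']=192/np.tan(np.radians(c['vertical_fov'])/2); c['inv']=np.linalg.inv(np.array(c['view'])); return c
def pts(c):
    v,u=np.mgrid[0:384,0:512]; z=c['range_z']
    P=np.stack([(u-c['cx'])/c['f']*z,(v-c['cy'])/c['f']*z,z,np.ones_like(z)],-1)
    W=(P@c['inv'].T)[...,:3]; W[z==0]=np.nan; return W
def ray(c,u,v,h):
    d=c['inv'][:3,:3]@np.array([(u-c['cx'])/c['f'],(v-c['cy'])/c['f'],1]); o=c['inv'][:3,3]
    return o+d*(h-o[2])/d[2]
E
python3 - <<'E'
from h import *
import pickle
s=readout.state();print(s['clock'],s['eef_pos'],s['tcp_rot'],s['opening'],s['wrist_force'])
C={n:cam(n) for n in('top','side')}
pickle.dump(C,open('c0.pkl','wb'))
for n,c in C.items():
    cv2.imwrite(f'pics/{n}0.png',c['img']);print(n,c['f'],c['cx'],c['cy'],c['inv'].round(3).tolist())
E
```

```text
pics
0.0 [ 0.19197401 -0.51486313  0.23037222] [[-9.37052716e-01 -3.49187161e-01 -7.31203908e-04]
 [-3.49187922e-01  9.37050982e-01  1.80335102e-03]
 [ 5.54683157e-05  1.94516255e-03 -9.99998107e-01]] 0.08541126672621258 [ 0.15632738 -0.03536158  0.44387368]
top 381.8460574156855 256.6239468113658 190.30296917512746 [[0.025, -0.995, 0.092, 0.456], [-1.0, -0.025, 0.007, 0.063], [-0.005, -0.092, -0.996, 0.956], [0.0, 0.0, 0.0, 1.0]]
side 379.05275911939697 251.0564875911683 190.59761921537344 [[0.976, -0.141, 0.166, 0.382], [-0.217, -0.559, 0.8, -0.687], [-0.02, -0.817, -0.577, 0.607], [0.0, 0.0, 0.0, 1.0]]
```

View pics/top0.png

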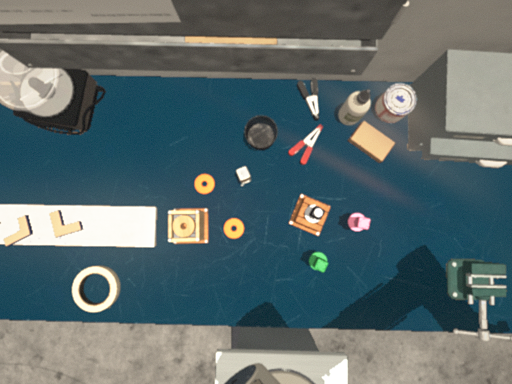

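View pics/side0.png

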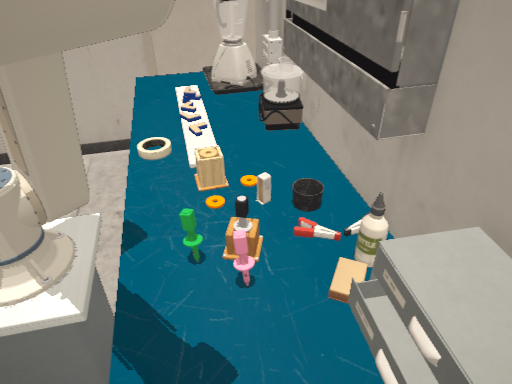

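The pin candidates in the top view are black at (316,211), green at (318,261) and pink at (359,222). The black-handled steel pin standing in the brown block fits the description. The light wooden rings are in the holder at (185,226); the orange ones at (204,184) and (234,228) are look-alikes. Next I'll measure these and confirm in a crop.

Run:
```python
from h import *
import pickle
C=pickle.load(open('c0.pkl','rb'))
c=C['top'];W=pts(c)
def rect(name,W,u0,u1,v0,v1,z0,z1,mx=None):
    S=W[v0:v1,u0:u1].reshape(-1,3);S=S[(S[:,2]>z0)&(S[:,2]<z1)]
    r=cv2.minAreaRect(S[:,:2].astype(np.float32));print(name,len(S),S.mean(0).round(4),np.median(S[:,2]).round(4),np.round(r[0],4),np.round(r[1],4),round(r[2],1));return S
rect('stand top',W,280,340,185,245,.058,.075)
rect('handle',W,300,335,190,225,.135,.15)
rect('handle',W,300,335,190,225,.11,.15)
rect('foot',W,280,340,185,245,.004,.02)
rect('holder rim',W,160,215,200,250,.085,.105)
rect('holder foot',W,160,215,200,250,.004,.02)
rect('table',W,230,290,250,300,-.02,.02)
s=C['side'];Ws=pts(s)
rect('side handle',Ws,232,252,192,218,.12,.15)
a=cv2.resize(c['img'][185:250,280:345],(390,390),interpolation=2);b=cv2.resize(c['img'][195:260,155:220],(390,390),interpolation=2)
d=cv2.resize(s['img'][140:290,170:270],(260,390),interpolation=2)
im=np.hstack([a,b]);im=cv2.resize(im,(520,260));im=np.hstack([im,cv2.resize(d,(173,260))]);cv2.imwrite('pics/crop1.png',im)
```

```text
stand top 585 [ 0.4863 -0.0587  0.0644] 0.064 [ 0.4871 -0.0616] [0.0645 0.064 ] 68.1
handle 122 [ 0.4877 -0.062   0.1401] 0.14 [ 0.488  -0.0625] [0.024  0.0239] 62.5
handle 146 [ 0.4874 -0.0606  0.1375] 0.1396 [ 0.488  -0.0623] [0.0243 0.0242] 63.0
foot 214 [ 0.4815 -0.0433  0.0068] 0.0062 [ 0.4873 -0.0615] [0.0785 0.0798] 68.8
holder rim 755 [0.4511 0.2334 0.0923] 0.0924 [0.4524 0.233 ] [0.0699 0.0698] 2.1
holder foot 122 [0.4516 0.2151 0.006 ] 0.0053 [0.4517 0.2319] [0.0846 0.0821] 2.3
table 2984 [ 0.3366  0.0577 -0.0025] -0.0025 [0.3366 0.0579] [0.1201 0.1468] 1.4
side handle 180 [ 0.4898 -0.07    0.135 ] 0.1375 [ 0.4907 -0.065 ] [0.0246 0.024 ] 60.1
```

View pics/crop1.png

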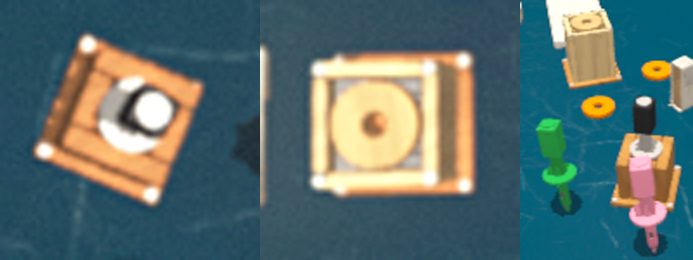

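The crop confirms it: the steel pin with the black handle stands in the brown block, and the light wooden rings are in the plywood holder. I'll move above the pin.

Call:
arm_command(rows=[[[0.0165, 0.025, 0, 0, 0, 2.3], [0.0165, 0.025, 0, 0, 0, 2.3], [0.0165, 0.025, 0, 0, 0, 2.3], [0.0165, 0.025, 0, 0, 0, 2.3], [0.0165, 0.025, 0, 0, 0, 2.3], [0.0165, 0.025, 0, 0, 0, 2.3], [0.0165, 0.025, 0, 0, 0, 2.3], [0.0165, 0.025, 0, 0, 0, 2.3], [0.0165, 0.025, 0, 0, 0, 2.3], [0.0165, 0.025, 0, 0, 0, 2.3], [0.0165, 0.025, 0, 0, 0, 2.3], [0.0165, 0.025, 0, 0, 0, 2.3], [0.0165, 0.025, 0, 0, 0, 2.3], [0.0165, 0.025, 0, 0, 0, 2.3], [0.0165, 0.025, 0, 0, 0, 2.3], [0.0165, 0.025, 0, 0, 0, 2.3], [0.0165, 0.025, 0, 0, 0, 2.3], [0.0165, 0.025, 0, 0, 0, 2.3], [0, 0, 0, 0, 0, 0]]])

```text
clock: 2.0
eef_pos: [0.4902, -0.063, 0.2302]
tcp_rot: [[-0.469, -0.883, -0.002], [-0.883, 0.469, 0.0], [0.0, 0.002, -1.0]]
wrist_force: [-0.2, -0.5, -0.6]
opening: 0.0856
grasp_force: 0.0
```

Run:
```python
from h import *
import pickle
c=cam('wrist');pickle.dump(c,open('w1.pkl','wb'));s=readout.state()
print(s['clock'],s['eef_pos'],np.degrees(np.arctan2(s['tcp_rot'][1][1],s['tcp_rot'][0][1])),s['tcp_rot'][2])
print(c['f'],c['inv'].round(3).tolist())
cv2.imwrite('pics/w1.png',c['img'])
W=pts(c).reshape(-1,3);print(np.nanmin(W,0),np.nanmax(W,0))
for n,z0,z1,R in(('h',.13,.15,.03),('hs',.105,.15,.03),('st',.058,.0665,.06)):
    S=W[(W[:,2]>z0)&(W[:,2]<z1)&(np.hypot(W[:,0]-.488,W[:,1]+.063)<R)]
    if len(S): r=cv2.minAreaRect(S[:,:2].astype(np.float32));print(n,len(S),np.median(S[:,2]),r)
C=pickle.load(open('c0.pkl','rb'))['top']
hsv=cv2.cvtColor(C['img'][205:245,160:210],cv2.COLOR_BGR2HSV);print(hsv[20,::3].tolist())
```

```text
2.05 [ 0.48938961 -0.06412142  0.23044942] 151.96559992130608 [ 7.57429446e-04  1.49150626e-03 -9.99998601e-01]
341.96381027928874 [[-0.883, 0.449, 0.135, 0.455], [0.469, 0.845, 0.257, -0.127], [0.001, 0.29, -0.957, 0.373], [0.0, 0.0, 0.0, 1.0]]
[ 0.1080122  -0.32038455 -0.15754086] [0.84196366 0.26999376 0.31845458]
h 1155 0.14221627966065808 ((0.48799556493759155, -0.061691612005233765), (0.02413247898221016, 0.023828333243727684), 62.359195709228516)
hs 1384 0.14182305182589688 ((0.48796841502189636, -0.06168275326490402), (0.02423619106411934, 0.023797545582056046), 62.06134033203125)
st 2035 0.06562005177999075 ((0.48745137453079224, -0.06082245707511902), (0.06396878510713577, 0.06405451148748398), 68.56314849853516)
[[99, 87, 100], [99, 99, 100], [100, 110, 95], [25, 75, 255], [16, 119, 213], [25, 80, 255], [26, 82, 255], [15, 123, 149], [13, 149, 240], [22, 104, 251], [24, 86, 254], [25, 88, 255], [22, 91, 254], [16, 113, 205], [17, 104, 132], [15, 137, 254], [6, 90, 145]]
```

View pics/w1.png

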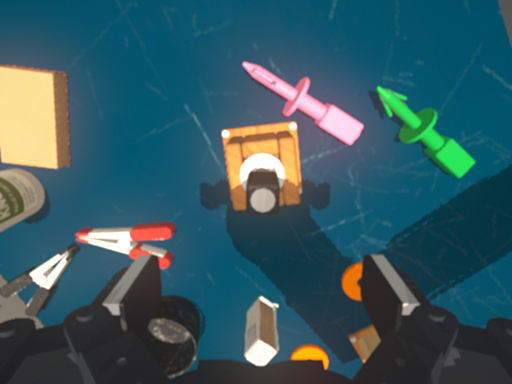

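Call:
arm_command(rows=[[[-0.001, 0.003, -0.013, 0, 0, 0], [0, 0, -0.013, 0, 0, 0], [0, 0, -0.013, 0, 0, 0], [0, 0, -0.013, 0, 0, 0], [0, 0, -0.013, 0, 0, 0], [0, 0, -0.013, 0, 0, 0], [0, 0, -0.013, 0, 0, 0], [0, 0, -0.013, 0, 0, 0], [0, 0, -0.013, 0, 0, 0], [0, 0, -0.013, 0, 0, 0], [0, 0, 0, 0, 0, 0]]], gripper=0.4, squeeze=60)

```text
clock: 3.15
eef_pos: [0.4863, -0.0631, 0.0996]
tcp_rot: [[-0.473, -0.881, -0.004], [-0.881, 0.473, -0.0], [0.002, 0.003, -1.0]]
wrist_force: [-0.9, 0.8, 0.9]
opening: 0.0598
grasp_force: 0.0
```

Call:
arm_command(rows=[[[0, 0, 0, 0, 0, 0], [0, 0, 0, 0, 0, 0], [0, 0, 0, 0, 0, 0], [0, 0, 0, 0, 0, 0], [0, 0, 0, 0, 0, 0], [0, 0, 0, 0, 0, 0], [0, 0, 0, 0, 0, 0], [0, 0, 0, 0, 0, 0]]], gripper=-1)

```text
clock: 3.95
eef_pos: [0.4887, -0.0625, 0.1022]
tcp_rot: [[-0.472, -0.882, 0.002], [-0.882, 0.472, -0.0], [-0.0, -0.002, -1.0]]
wrist_force: [-0.7, -0.7, 5.9]
opening: 0.0233
grasp_force: 59.2
```

Run:
```python
from h import *
import pickle
C=pickle.load(open('c0.pkl','rb'))['top']
im=C['img'][205:245,160:210];g=cv2.cvtColor(im,cv2.COLOR_BGR2HSV)
m=((g[...,2]<190)&(g[...,0]<20)).astype(np.uint8)
n,l,st,ce=cv2.connectedComponentsWithStats(m)
for i in range(1,n):
    if st[i,4]>8:
        u,v=ce[i]+[160,205];print(st[i],u,v,ray(C,u,v,.094))
W=pts(C)[205:245,160:210].reshape(-1,3)
S=W[(W[:,2]>.08)&(np.hypot(W[:,0]-.4524,W[:,1]-.233)<.03)];print(np.unique(S[:,2].round(3),return_counts=True))
```

```text
[15  3 29  2 32] 187.875 208.09375 [0.49195041 0.2237205  0.094     ]
[ 39   5   5  30 119] 201.4033613445378 224.6638655462185 [0.45547711 0.19170832 0.094     ]
[48  9  1 29 29] 208.0 228.0 [0.44839213 0.17658903 0.094     ]
[12 10  6  8 18] 173.11111111111111 217.38888888888889 [0.47017615 0.25613532 0.094     ]
[32 12  3  5 10] 193.3 218.4 [0.46905834 0.2105158  0.094     ]
[21 19  4  5 16] 182.3125 226.0625 [0.45125439 0.23453834 0.094     ]
[12 25  3  8 16] 172.5625 233.75 [0.43352644 0.25569598 0.094     ]
[32 24  3  6  9] 193.55555555555554 231.88888888888889 [0.43888083 0.20871093 0.094     ]
[17 38 30  1 30] 191.5 243.0 [0.41403946 0.21231043 0.094     ]
(array([0.081, 0.082, 0.083, 0.084, 0.085, 0.086, 0.087, 0.088, 0.089,
       0.09 , 0.091, 0.092, 0.093, 0.094, 0.095, 0.096, 0.097, 0.098]), array([ 3,  1,  4,  5,  6,  4,  2,  5,  5, 15, 31, 52, 96, 80, 71, 23, 10,
        1]))
```

Call:
arm_command(rows=[[[0, 0, 0.005, 0, 0, 0], [0, 0, 0.015, 0, 0, 0], [0, 0, 0.02, 0, 0, 0], [0, 0, 0.02, 0, 0, 0], [0, 0, 0.02, 0, 0, 0], [0, 0, 0.02, 0, 0, 0], [0, 0, 0.01, 0, 0, 0], [0, 0, 0, 0, 0, 0]]])

```text
clock: 4.75
eef_pos: [0.4886, -0.0622, 0.2122]
tcp_rot: [[-0.472, -0.882, 0.002], [-0.882, 0.472, 0.001], [-0.001, -0.002, -1.0]]
wrist_force: [0.1, 0.1, -2.2]
opening: 0.0234
grasp_force: 59.0
```

Call:
arm_command(rows=[[[-0.001, 0.01, 0, 0, 0, 0], [-0.003, 0.02, 0, 0, 0, 0], [-0.003, 0.025, 0, 0, 0, 0], [-0.003, 0.025, 0, 0, 0, 0], [-0.003, 0.025, 0, 0, 0, 0], [-0.003, 0.025, 0, 0, 0, 0], [-0.003, 0.025, 0, 0, 0, 0], [-0.003, 0.025, 0, 0, 0, 0], [-0.003, 0.025, 0, 0, 0, 0], [-0.003, 0.025, 0, 0, 0, 0], [-0.003, 0.025, 0, 0, 0, 0], [-0.003, 0.02, 0, 0, 0, 0], [-0.001, 0.015, 0, 0, 0, 0], [0, 0.005, 0, 0, 0, 0], [0, 0, 0, 0, 0, 0], [0, 0, 0, 0, 0, 0]]])

```text
clock: 6.35
eef_pos: [0.453, 0.2321, 0.211]
tcp_rot: [[-0.472, -0.881, -0.001], [-0.881, 0.472, -0.001], [0.001, 0.0, -1.0]]
wrist_force: [-0.8, 0.1, -1.6]
opening: 0.0235
grasp_force: 58.9
```

Run:
```python
from h import *
import pickle
s=readout.state();print(s['clock'],s['eef_pos'],s['wrist_force'],s['torque'],s['tcp_rot'][2])
C={n:cam(n) for n in('wrist','side')};pickle.dump(C,open('c2.pkl','wb'))
p=s['eef_pos'];im=[]
for n,c in C.items():
    q=np.array(c['view'])@np.r_[p[0],p[1],.1,1];u,v=c['f']*q[:2]/q[2]+[c['cx'],c['cy']];print(n,u,v)
    r=60 if n=='side' else 120
    u=int(np.clip(u,r,511-r));v=int(np.clip(v,r,383-r));print(u-r,v-r)
    im.append(cv2.resize(c['img'][v-r:v+r,u-r:u+r],(390,390),interpolation=2))
cv2.imwrite('pics/c2.png',np.hstack(im))
W=pts(C['wrist']).reshape(-1,3)
for n,z0,z1,R in(('rim',.088,.097,.06),('foot',.003,.02,.075)):
    S=W[(W[:,2]>z0)&(W[:,2]<z1)&(np.hypot(W[:,0]-.452,W[:,1]-.233)<R)]
    if len(S): print(n,len(S),S.min(0),S.max(0),cv2.minAreaRect(S[:,:2].astype(np.float32)))
```

```text
6.35 [0.45301549 0.23208888 0.21097642] [-0.80707131  0.13793128 -1.61384091] [-0.0498617  -0.05220261 -0.00474005] [ 8.12501173e-04  2.33036170e-04 -9.99999643e-01]
wrist 259.2034968797005 190.17993340365913
139 70
side 207.3327691153296 150.29862312969436
147 90
rim 4017 [0.41635254 0.19803042 0.08805722] [0.48838669 0.26849683 0.09699925] ((0.45245295763015747, 0.2344273179769516), (0.06988141685724258, 0.06986794620752335), 2.672459602355957)
foot 1527 [0.40822333 0.19009384 0.00310351] [0.49677354 0.27543496 0.01963173] ((0.4524872303009033, 0.23435473442077637), (0.08582271635532379, 0.0855000764131546), 2.6049487590789795)
```

View pics/c2.png

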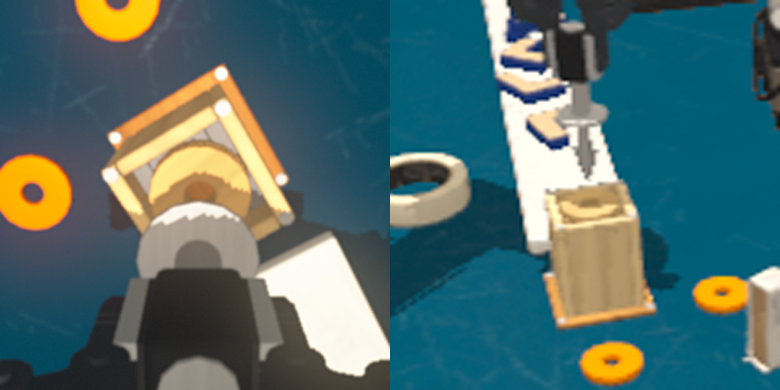

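Call:
arm_command(rows=[[[0, 0.001, -0.005, 0, 0, 0], [0, 0, -0.006, 0, 0, 0], [0, 0, -0.006, 0, 0, 0], [0, 0, -0.005, 0, 0, 0], [0, 0, -0.003, 0, 0, 0], [0, 0, -0.002, 0, 0, 0], [0, 0, -0.002, 0, 0, 0], [0, 0, 0, 0, 0, 0]]])

```text
clock: 7.25
eef_pos: [0.453, 0.2336, 0.1821]
tcp_rot: [[-0.472, -0.882, -0.0], [-0.882, 0.472, -0.0], [0.0, 0.0, -1.0]]
wrist_force: [-0.7, -0.5, -1.2]
opening: 0.0234
grasp_force: 58.9
```

Call:
arm_command(rows=[[[0, 0, -0.002, 0, 0, 0], [0, 0, -0.002, 0, 0, 0], [0, 0, -0.002, 0, 0, 0], [0, 0, -0.002, 0, 0, 0], [0, 0, 0, 0, 0, 0]]])

```text
clock: 7.75
eef_pos: [0.4529, 0.2336, 0.1739]
tcp_rot: [[-0.472, -0.882, -0.001], [-0.882, 0.472, -0.0], [0.001, 0.0, -1.0]]
wrist_force: [0.0, -0.4, -2.3]
opening: 0.0234
grasp_force: 58.9
```

Call:
arm_command(rows=[[[0, 0, -0.001, 0, 0, 0], [0, 0, -0.001, 0, 0, 0], [0, 0, -0.001, 0, 0, 0], [0, 0, -0.001, 0, 0, 0]]])

```text
clock: 8.15
eef_pos: [0.4532, 0.2339, 0.1708]
tcp_rot: [[-0.472, -0.882, 0.001], [-0.882, 0.472, 0.001], [-0.001, -0.0, -1.0]]
wrist_force: [-1.7, 0.7, 2.5]
opening: 0.0234
grasp_force: 59.6
```

Call:
arm_command(rows=[[[0, 0, -0.001, 0, 0, 0], [0, 0, -0.001, 0, 0, 0], [0, 0, -0.001, 0, 0, 0], [0, 0, -0.001, 0, 0, 0]]])

```text
clock: 8.55
eef_pos: [0.4532, 0.2338, 0.1663]
tcp_rot: [[-0.472, -0.882, 0.0], [-0.882, 0.472, 0.0], [-0.001, -0.0, -1.0]]
wrist_force: [-2.5, 2.3, 4.5]
opening: 0.0234
grasp_force: 59.6
```

Call:
arm_command(rows=[[[0, 0, -0.001, 0, 0, 0], [0, 0, -0.001, 0, 0, 0], [0, 0, -0.001, 0, 0, 0], [0, 0, -0.001, 0, 0, 0]]])

```text
clock: 8.95
eef_pos: [0.4532, 0.2338, 0.1623]
tcp_rot: [[-0.472, -0.882, 0.0], [-0.882, 0.472, 0.0], [-0.0, -0.0, -1.0]]
wrist_force: [-2.6, 2.0, 3.9]
opening: 0.0232
grasp_force: 59.6
```

Call:
arm_command(rows=[[[-0.0005, 0.0005, -0.001, 0, 0, 0], [0, 0, -0.001, 0, 0, 0], [0, 0, -0.001, 0, 0, 0], [0, 0, -0.001, 0, 0, 0]]])

```text
clock: 9.35
eef_pos: [0.4529, 0.234, 0.1583]
tcp_rot: [[-0.472, -0.882, 0.001], [-0.882, 0.472, -0.0], [-0.0, -0.001, -1.0]]
wrist_force: [-0.8, 0.4, 4.0]
opening: 0.0234
grasp_force: 59.6
```

Call:
arm_command(rows=[[[-0.0005, 0.0005, -0.001, 0, 0, 0], [0, 0, -0.001, 0, 0, 0], [0, 0, -0.001, 0, 0, 0], [0, 0, -0.001, 0, 0, 0]]])

```text
clock: 9.75
eef_pos: [0.4527, 0.2346, 0.155]
tcp_rot: [[-0.472, -0.882, 0.002], [-0.882, 0.472, 0.0], [-0.001, -0.001, -1.0]]
wrist_force: [0.6, -0.5, 5.1]
opening: 0.0232
grasp_force: 60.0
```

Call:
arm_command(rows=[[[0, 0, -0.001, 0, 0, 0], [0, 0, -0.001, 0, 0, 0], [0, 0, -0.001, 0, 0, 0], [0, 0, -0.001, 0, 0, 0]]])

```text
clock: 10.15
eef_pos: [0.4527, 0.2347, 0.1508]
tcp_rot: [[-0.472, -0.882, 0.001], [-0.882, 0.472, 0.0], [-0.001, -0.001, -1.0]]
wrist_force: [-0.8, -0.1, 5.7]
opening: 0.0229
grasp_force: 59.9
```

Call:
arm_command(rows=[[[0, 0, -0.001, 0, 0, 0], [0, 0, -0.001, 0, 0, 0], [0, 0, -0.001, 0, 0, 0], [0, 0, -0.001, 0, 0, 0]]])

```text
clock: 10.55
eef_pos: [0.4524, 0.2347, 0.1464]
tcp_rot: [[-0.472, -0.882, 0.001], [-0.882, 0.472, 0.0], [-0.001, -0.0, -1.0]]
wrist_force: [1.0, -0.5, 4.1]
opening: 0.0234
grasp_force: 59.8
```

Call:
arm_command(rows=[[[0, 0, -0.001, 0, 0, 0], [0, 0, -0.001, 0, 0, 0], [0, 0, -0.001, 0, 0, 0], [0, 0, -0.001, 0, 0, 0]]])

```text
clock: 10.95
eef_pos: [0.4519, 0.2345, 0.1418]
tcp_rot: [[-0.472, -0.882, -0.001], [-0.882, 0.472, -0.0], [0.001, 0.0, -1.0]]
wrist_force: [-0.5, -0.8, 1.7]
opening: 0.0237
grasp_force: 59.3
```

Call:
arm_command(rows=[[[0, 0, -0.001, 0, 0, 0], [0, 0, -0.001, 0, 0, 0], [0, 0, -0.001, 0, 0, 0], [0, 0, -0.001, 0, 0, 0]]])

```text
clock: 11.35
eef_pos: [0.4521, 0.2346, 0.1383]
tcp_rot: [[-0.472, -0.882, -0.0], [-0.882, 0.472, 0.0], [0.0, 0.0, -1.0]]
wrist_force: [0.6, -0.5, 2.6]
opening: 0.0231
grasp_force: 59.5
```

Call:
arm_command(rows=[[[0, 0, -0.001, 0, 0, 0], [0, 0, -0.001, 0, 0, 0], [0, 0, -0.001, 0, 0, 0]]])

```text
clock: 11.65
eef_pos: [0.4519, 0.2345, 0.1351]
tcp_rot: [[-0.472, -0.882, -0.0], [-0.882, 0.472, -0.0], [0.001, 0.0, -1.0]]
wrist_force: [1.0, -1.0, 2.2]
opening: 0.0234
grasp_force: 59.5
```

Call:
arm_command(rows=[[[0, 0, -0.001, 0, 0, 0], [0, 0, -0.001, 0, 0, 0], [0, 0, -0.001, 0, 0, 0]]])

```text
clock: 11.95
eef_pos: [0.4521, 0.2345, 0.1322]
tcp_rot: [[-0.472, -0.882, -0.0], [-0.882, 0.472, -0.0], [0.0, -0.0, -1.0]]
wrist_force: [0.3, -1.2, 3.5]
opening: 0.0232
grasp_force: 59.5
```

Call:
arm_command(rows=[[[0, 0, -0.001, 0, 0, 0], [0, 0, -0.001, 0, 0, 0]]])

```text
clock: 12.15
eef_pos: [0.4522, 0.2346, 0.1302]
tcp_rot: [[-0.472, -0.882, 0.0], [-0.882, 0.472, -0.0], [0.0, -0.0, -1.0]]
wrist_force: [0.4, -1.0, 3.4]
opening: 0.0232
grasp_force: 59.5
```

Call:
arm_command(rows=[[[0, 0, -0.001, 0, 0, 0], [0, 0, -0.001, 0, 0, 0]]])

```text
clock: 12.35
eef_pos: [0.4522, 0.2347, 0.1282]
tcp_rot: [[-0.472, -0.882, 0.0], [-0.882, 0.472, 0.0], [-0.0, 0.0, -1.0]]
wrist_force: [1.0, -1.6, 3.0]
opening: 0.0233
grasp_force: 59.3
```

Call:
arm_command(rows=[[[0, 0, -0.001, 0, 0, 0], [0, 0, -0.001, 0, 0, 0]]])

```text
clock: 12.55
eef_pos: [0.4522, 0.2348, 0.1262]
tcp_rot: [[-0.472, -0.882, 0.0], [-0.882, 0.472, 0.0], [-0.0, -0.0, -1.0]]
wrist_force: [1.1, -1.4, 2.1]
opening: 0.0234
grasp_force: 59.3
```

Call:
arm_command(rows=[[[0, 0, -0.001, 0, 0, 0], [0, 0, -0.001, 0, 0, 0]]])

```text
clock: 12.75
eef_pos: [0.4522, 0.2348, 0.1242]
tcp_rot: [[-0.472, -0.882, 0.0], [-0.882, 0.472, 0.0], [-0.0, -0.0, -1.0]]
wrist_force: [0.9, -1.0, 2.6]
opening: 0.0236
grasp_force: 59.3
```

Call:
arm_command(rows=[[[0, 0, -0.001, 0, 0, 0], [0, 0, -0.001, 0, 0, 0]]])

```text
clock: 12.95
eef_pos: [0.4522, 0.2347, 0.1223]
tcp_rot: [[-0.472, -0.882, 0.0], [-0.882, 0.472, 0.0], [-0.0, -0.0, -1.0]]
wrist_force: [0.9, -0.7, 2.1]
opening: 0.0231
grasp_force: 59.3
```

Call:
arm_command(rows=[[[0, 0, -0.001, 0, 0, 0], [0, 0, -0.001, 0, 0, 0]]])

```text
clock: 13.15
eef_pos: [0.4516, 0.2346, 0.1197]
tcp_rot: [[-0.472, -0.882, -0.001], [-0.882, 0.472, -0.0], [0.001, 0.001, -1.0]]
wrist_force: [0.6, -1.2, -1.6]
opening: 0.0235
grasp_force: 59.4
```

Call:
arm_command(rows=[[[0, 0, -0.001, 0, 0, 0], [0, 0, -0.001, 0, 0, 0]]])

```text
clock: 13.35
eef_pos: [0.4515, 0.2345, 0.1175]
tcp_rot: [[-0.472, -0.882, -0.002], [-0.882, 0.472, -0.001], [0.001, 0.001, -1.0]]
wrist_force: [0.0, -0.1, -1.1]
opening: 0.0236
grasp_force: 59.4
```

Call:
arm_command(rows=[[[0, 0, -0.001, 0, 0, 0]]])

```text
clock: 13.45
eef_pos: [0.4516, 0.2345, 0.1174]
tcp_rot: [[-0.472, -0.882, -0.001], [-0.882, 0.472, -0.0], [0.001, 0.001, -1.0]]
wrist_force: [-4.6, -0.8, 8.0]
opening: 0.0238
grasp_force: 60.7
```

Call:
arm_command(rows=[[[0, 0, -0.001, 0, 0, 0]]])

```text
clock: 13.55
eef_pos: [0.4517, 0.2345, 0.1171]
tcp_rot: [[-0.472, -0.882, -0.001], [-0.882, 0.472, -0.0], [0.0, 0.0, -1.0]]
wrist_force: [-5.5, -1.2, 11.7]
opening: 0.0237
grasp_force: 61.1
```

Call:
arm_command(rows=[[[0, 0, -0.001, 0, 0, 0]]])

```text
clock: 13.65
eef_pos: [0.4517, 0.2346, 0.1168]
tcp_rot: [[-0.472, -0.882, -0.0], [-0.882, 0.472, 0.0], [-0.0, 0.0, -1.0]]
wrist_force: [-7.7, -1.4, 15.6]
opening: 0.0237
grasp_force: 61.7
```

Call:
arm_command(rows=[[[0.0005, 0, 0.003, 0, 0, 0], [0.0005, -0.0005, 0.003, 0, 0, 0], [0, 0, 0.005, 0, 0, 0], [0, 0, 0.005, 0, 0, 0], [0, 0, 0.005, 0, 0, 0], [0, 0, 0.008, 0, 0, 0], [0, 0, 0.01, 0, 0, 0], [0, 0, 0.015, 0, 0, 0], [0, 0, 0.015, 0, 0, 0], [0, 0, 0.015, 0, 0, 0], [0, 0, 0.015, 0, 0, 0], [0, 0, 0.01, 0, 0, 0], [0, 0, 0, 0, 0, 0]]])

```text
clock: 14.95
eef_pos: [0.4539, 0.2346, 0.2262]
tcp_rot: [[-0.472, -0.882, 0.003], [-0.882, 0.472, 0.002], [-0.003, -0.001, -1.0]]
wrist_force: [0.9, 0.4, -3.1]
opening: 0.0239
grasp_force: 59.4
```

Run:
```python
from h import *
s=readout.state();print(s['clock'],s['eef_pos'],s['wrist_force'])
p=s['eef_pos'];c=cam('side')
q=np.array(c['view'])@np.r_[p[0],p[1],.15,1];u,v=(c['f']*q[:2]/q[2]+[c['cx'],c['cy']]).astype(int)
print(u,v);v=max(v,70)
a=cv2.resize(c['img'][v-60:v+60,u-60:u+60],(390,390),interpolation=2)
w=cam('wrist');b=cv2.resize(w['img'],(520,390))
cv2.imwrite('pics/c3.png',np.hstack([a,b[:, :400]]))
```

```text
14.95 [0.4538677  0.23464356 0.22615498] [ 0.90074714  0.43122939 -3.07244607]
205 133
```

View pics/c3.png

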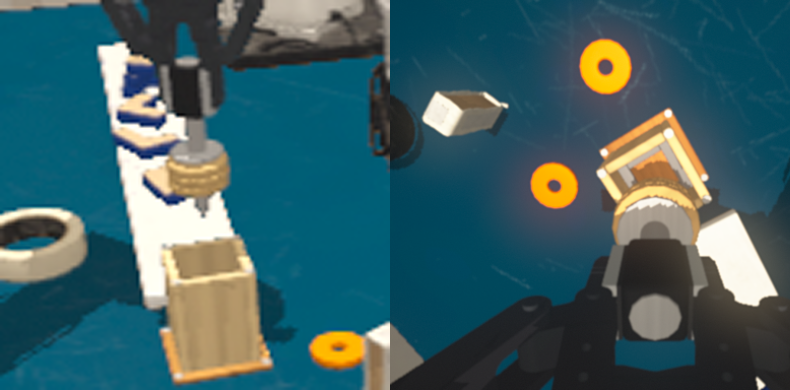

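Side view: the three stacked rings sit under the collar on the pin at (197,175), and the holder is empty. Now I'll carry it back to the stand.

Call:
arm_command(rows=[[[0.001, -0.0107, 0, 0, 0, 0], [0.002, -0.015, 0, 0, 0, 0], [0.002, -0.02, 0, 0, 0, 0], [0.003, -0.02, 0, 0, 0, 0], [0.003, -0.02, 0, 0, 0, 0], [0.003, -0.02, 0, 0, 0, 0], [0.003, -0.02, 0, 0, 0, 0], [0.003, -0.02, 0, 0, 0, 0], [0.003, -0.02, 0, 0, 0, 0], [0.003, -0.02, 0, 0, 0, 0], [0.003, -0.02, 0, 0, 0, 0], [0.002, -0.02, 0, 0, 0, 0], [0.002, -0.02, 0, 0, 0, 0], [0.001, -0.02, 0, 0, 0, 0], [0.0003, -0.015, 0, 0, 0, 0], [0, -0.01, 0, 0, 0, 0], [0, -0.005, 0, 0, 0, 0], [0, 0, 0, 0, 0, 0], [0, 0, 0, 0, 0, 0]]])

```text
clock: 16.95
eef_pos: [0.4874, -0.0613, 0.2242]
tcp_rot: [[-0.472, -0.882, -0.0], [-0.882, 0.472, 0.0], [-0.0, 0.0, -1.0]]
wrist_force: [-0.4, 0.7, -2.5]
opening: 0.0236
grasp_force: 59.2
```

Run:
```python
from h import *
P=[readout.state() for _ in range(1)][0];print(P['clock'],P['eef_pos'],P['wrist_force'])
W=pts(cam('wrist')).reshape(-1,3)
for n,z0,z1,R in(('st',.060,.07,.06),('foot',.003,.02,.065)):
    S=W[(W[:,2]>z0)&(W[:,2]<z1)&(np.hypot(W[:,0]-.4875,W[:,1]+.061)<R)]
    if len(S): print(n,len(S),cv2.minAreaRect(S[:,:2].astype(np.float32)))
```

```text
16.95 [ 0.48735812 -0.06130543  0.22421822] [-0.39242391  0.68770123 -2.50819542]
st 2114 ((0.48502540588378906, -0.06722128391265869), (0.05013313144445419, 0.06401608884334564), 68.46915435791016)
foot 1651 ((0.484073668718338, -0.06935514509677887), (0.09618405252695084, 0.08014293015003204), 68.44570922851562)
```

Call:
arm_command(rows=[[[0, 0, -0.005, 0, 0, 0], [0, 0, -0.01, 0, 0, 0], [0, 0, -0.01, 0, 0, 0], [0, 0, -0.01, 0, 0, 0], [0, 0, -0.01, 0, 0, 0], [0, 0, -0.01, 0, 0, 0], [0, 0, -0.01, 0, 0, 0], [0, 0, -0.008, 0, 0, 0], [0, 0, -0.006, 0, 0, 0], [0, 0, -0.006, 0, 0, 0], [0, 0, -0.003, 0, 0, 0], [0, 0, 0, 0, 0, 0]]])

```text
clock: 18.2
eef_pos: [0.4873, -0.0616, 0.136]
tcp_rot: [[-0.472, -0.882, -0.001], [-0.882, 0.472, -0.0], [0.0, 0.0, -1.0]]
wrist_force: [-0.1, -0.8, -3.8]
opening: 0.023
grasp_force: 59.2
```

Call:
arm_command(rows=[[[0, 0, -0.002, 0, 0, 0], [0, 0, -0.002, 0, 0, 0], [0, 0, -0.002, 0, 0, 0], [0, 0, 0, 0, 0, 0]]])

```text
clock: 18.6
eef_pos: [0.4873, -0.0615, 0.1301]
tcp_rot: [[-0.472, -0.882, -0.0], [-0.882, 0.472, 0.0], [0.0, 0.0, -1.0]]
wrist_force: [-0.6, -0.8, -2.9]
opening: 0.0236
grasp_force: 59.2
```

Call:
arm_command(rows=[[[0, 0, -0.001, 0, 0, 0], [0, 0, -0.001, 0, 0, 0], [0, 0, -0.001, 0, 0, 0], [0, 0, 0, 0, 0, 0]]])

```text
clock: 19.0
eef_pos: [0.4875, -0.0616, 0.1273]
tcp_rot: [[-0.472, -0.882, 0.0], [-0.882, 0.472, -0.0], [-0.0, -0.0, -1.0]]
wrist_force: [-0.3, 0.4, -1.6]
opening: 0.0237
grasp_force: 59.3
```

Call:
arm_command(rows=[[[0, 0, -0.001, 0, 0, 0], [0, 0, -0.0005, 0, 0, 0], [0, 0, 0, 0, 0, 0]]])

```text
clock: 19.3
eef_pos: [0.4876, -0.0616, 0.1262]
tcp_rot: [[-0.472, -0.882, 0.001], [-0.882, 0.472, -0.0], [-0.0, -0.001, -1.0]]
wrist_force: [-1.5, 0.2, 3.2]
opening: 0.0234
grasp_force: 59.9
```

Call:
arm_command(rows=[[[0, 0, 0, 0, 0, 0], [0, 0, 0, 0, 0, 0], [0, 0, 0, 0, 0, 0], [0, 0, 0, 0, 0, 0], [0, 0, 0, 0, 0, 0], [0, 0, 0, 0, 0, 0]]], gripper=0.4)

```text
clock: 19.9
eef_pos: [0.4874, -0.0616, 0.1258]
tcp_rot: [[-0.472, -0.882, -0.0], [-0.882, 0.472, -0.0], [0.0, 0.0, -1.0]]
wrist_force: [-0.9, 0.7, 0.4]
opening: 0.0599
grasp_force: 0.0
```

Call:
arm_command(rows=[[[0, 0, 0.005, 0, 0, 0], [0, 0, 0.01, 0, 0, 0], [0, 0, 0.015, 0, 0, 0], [0, 0, 0.02, 0, 0, 0], [0, 0, 0.02, 0, 0, 0], [0, 0, 0.02, 0, 0, 0], [0, 0, 0.02, 0, 0, 0], [0, 0, 0.02, 0, 0, 0], [-0.02, 0, 0, 0, 0, 0], [-0.02, 0, 0, 0, 0, 0], [-0.02, 0, 0, 0, 0, 0], [-0.02, 0, 0, 0, 0, 0], [-0.02, 0, 0, 0, 0, 0], [0, 0, 0, 0, 0, 0], [0, 0, 0, 0, 0, 0]]])

```text
clock: 21.4
eef_pos: [0.3876, -0.0616, 0.2568]
tcp_rot: [[-0.472, -0.882, 0.002], [-0.882, 0.472, 0.0], [-0.001, -0.002, -1.0]]
wrist_force: [0.7, -0.0, 0.6]
opening: 0.06
grasp_force: 0.0
```

Run:
```python
from h import *
c=cam('side');w=cam('wrist')
a=cv2.resize(c['img'][150:300,170:320],(390,390),interpolation=2);b=cv2.resize(w['img'],(520,390))
cv2.imwrite('pics/c4.png',np.hstack([a,b])[:, :800])
W=pts(w).reshape(-1,3)
for n,z0,z1,R in(('handle',.155,.175,.03),('ring top',.085,.0915,.035),('st',.060,.068,.06)):
    S=W[(W[:,2]>z0)&(W[:,2]<z1)&(np.hypot(W[:,0]-.4875,W[:,1]+.061)<R)]
    if len(S): print(n,len(S),np.median(S[:,2]),cv2.minAreaRect(S[:,:2].astype(np.float32)))
```

```text
handle 980 0.16609012740099238 ((0.4862791895866394, -0.06050274521112442), (0.024443117901682854, 0.023770269006490707), 62.352386474609375)
ring top 536 0.08983555573837024 ((0.48228371143341064, -0.062054555863142014), (0.042139507830142975, 0.04958232864737511), 23.1010799407959)
st 1347 0.06574637360543117 ((0.4870457351207733, -0.06107671558856964), (0.06390134990215302, 0.06400388479232788), 68.35150909423828)
```

View pics/c4.png

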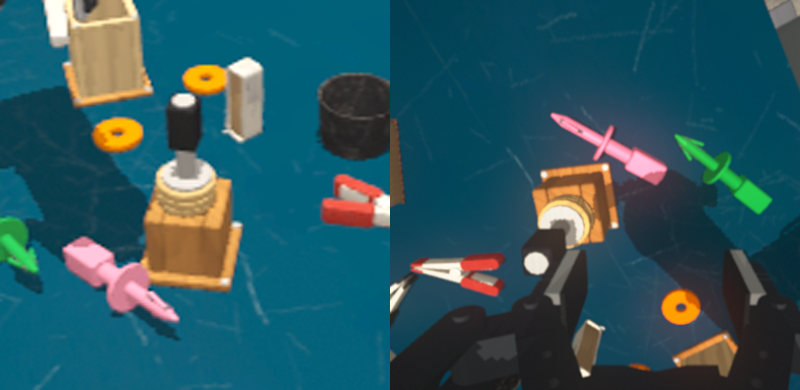

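The loaded pin stands upright with its collar on the three rings (side crop at (185,190)), about 1 mm from the stand's middle. The pink and green decoys began balanced on their points. They were already lying down in my wrist picture at 2 s, while the gripper was still well above them. The named bystanders look untouched.

```bash
python3 -c "
from cell import job
print(job.hand_in())"
```

```text
the job is handed in; nothing more can be done
None
```

The job is handed in: the pin holds all three rings, collar on the top ring, and stands upright in its stand about 1 mm from the middle; the robot is clear, the bystanders look undisturbed, and it took about 21.5 s.

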